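# Brace the jar and twist off its tight cap

## Robot

A 6-joint arm with a two-finger parallel gripper is mounted at the origin on a cart in front of the work surface, level with it; the furniture and walls round the work are solid. World frame = base frame: x ahead of the robot, y to its left, z up, the work surface at z = 0. Lengths are in m, angles in degrees, forces in N, time in s.
With the tool pointing down it reaches from about 0.35 to 0.875 m from the base axis. Payload 4.2 kg.
Tool frame: the origin (TCP) lies between the finger pads; the fingertips stand 19 mm ahead of it and the grasp point (between the pads) is the TCP; z points along the fingers, y is the line along which they close (so a half turn about z gives the same grasp; the last joint's range is limited). The gripper opens to 87 mm and grips with 3 to 60 N. Pads are 19 mm wide; open, the fingers measure 117 mm over their backs; the gripper's body (75 mm by 190 mm) begins 51 mm behind the grasp point.
Start: joints at [-53.766, 22.042, 0.453, 0, -68.411, -14.817], TCP at [0.228, -0.582, 0.242] pointing down, gripper open.
Joint ranges: [-179.83, 179.83], [-69.29, 118.12], [-61.27, 80.66], [-181.25, 117.63], [-171.15, -9.14], [-177.46, 177.46]. Speed limits (degrees/s): [159.86, 159.86, 180, 180, 180, 180].

## Interface

Orientations are given as a 3x3 rotation matrix whose columns are the frame's x, y, z axes.
In Python, from station import r gives the robot as it stands.
- The arm moves only by the tool drive_tool, never from a script. Its argument "steps" is one flat list of numbers, 7 for each row, row after row: the turn, a rotation vector about the tool's x, y, z in rad, then the shift along the tool's x, y, z in m, then the opening, from 0 (shut) to 1 (fully open). A call has 1 to 10 rows; each row shifts and turns the commanded pose from where the row before left it, along the tool's axes as they then stand; what a row does not reach is not made up. A row lasts 1/12 s, in which the tool goes at most 41.7 mm and 7.16 degrees, less where a joint would pass 70% of its speed; a pose out of reach is approached as far as the arm can. A call is refused whole if a number of a shift passes 0.0417 or a number of a turn 0.125, either way. A call with a gripper value outside its range is refused whole. The fingers move at their own pace and stop on an object; the grip force is fixed at half the most. Time passes only in rows, so rows that do not move let the fingers close. It gives the time, the measured TCP pose, the force, the opening and the grip force at its end, in the units of the state.
- r.sense(): the state, without advancing time (a new reading comes with each control period).
- r.capture(name): name is "scene" or "side" or "wrist"; returns the picture (400x640x3 uint8, blue, green, red); there is no depth.
- r.camera_params(name): a dict with "camera_matrix" (3x3 intrinsics, pixels), "extrinsics" (4x4, takes a point from world to camera coordinates). Camera axes: x right, y down, z forward; pixel columns grow to the right and rows downward; lengths in m; the calibration is good to about 2 mm. A picture is of the moment at which its call begins: read the wrist's pose just before it. camera_params takes no time and is no camera call; for the wrist camera it gives the pose at the moment of the call.
- r.finish_job(): hands the job in; it is judged then, once.
The state is a dict: "time_s": time; "joints": joint angles; "joint_velocities": joint speeds; "effort": joint torques, N m; "tcp_pos": TCP position; "ee_rot": TCP orientation; "wrist_force": force on the tool from outside, world axes, zero at the start; "moment": the same for the moment, N m; "gripper_width": opening from 0.0 (shut) to 1.0 (fully open); "gripper_force": force on a finger pad.
Only numpy, scipy, OpenCV 4.12 (cv2) and the standard library are available. Lean on these libraries where they do the work, as an engineer would, in place of code of your own. Each camera call takes 0.05 s, during which the arm holds its last target. There are 200 camera calls.

## Task

Stand the square green glass jar fully down in the square grey brace, so that it cannot turn (it can be carried by its yellow cap); then twist the tight cap counter-clockwise until its thread lets go, and raise it. Finish while still holding the cap level and still, right over the mouth of the jar and one to four centimetres clear above it, with the jar upright and fully down in the brace and the tin, the loose mug and the loose capsules left where they stand.

Things in the scene. Friction and masses are not known exactly. Their poses are not given: they have to be found in the camera images.
- cap_mid (a point): Loose yellow cap, screwed on the jar: 58 mm across (20 flat ribs, nearly round), 26 mm high, 60 g. This point is its centre, 13 mm below its flat top and, when closed, 97 mm above the jar's underside; z = its axis, up; x along the black mark on its top. Below the skirt there is 11 mm of free height down to the jar's shoulder. It grips the jar firmly enough to carry the jar by it.
- cap_top (a point): Centre of the cap's flat top, same axes. Turning the closed cap takes roughly 0.5 to 1 N m; clockwise it soon meets a stop. From any start, 80 to 90 degrees counter-clockwise seen from above (positive about z) frees it. Freed, the cap is sprung up about 3 mm by its seal; 15 mm of lift clears the thread.
- jar_mid (a point): Loose green glass jar, 0.36 kg: square body 60 x 60 mm, 66 mm high, then a 52 mm square shoulder up to 73 mm and a round neck. This point is on its axis, 34 mm above its underside; z up, x and y square to the body's sides. Standing free it turns together with the cap.
- jar_mouth (a point): Centre of the jar's mouth, 100 mm above its underside, same axes; neck 36 mm across. The neck's two thread segments hold the cap's two lugs. The cap starts with its x axis -6 to +12 degrees from the jar's x axis (positive about z), lets go at about 56 degrees, and can be lifted off anywhere from 60 to 115 degrees.
- brace_floor (a point): Fixed grey square brace, a cradle 88 x 88 mm on four round rubber feet; walls 10 mm thick, their tops 36 mm above the worktop; open square pocket 68 x 68 mm, its floor 10 mm above the worktop. This point is the centre of that floor; x and y square to the pocket's sides, z up. A jar in it can turn about 8 degrees before its corners bind.
- tin: Bystander: upright food tin, 58 mm across, 72 mm high; origin at the centre of its underside.
- blue_mug: Bystander: pale blue mug 90 mm high, nearest the toaster; origin at its underside.
- tan_capsule: Bystander: tan coffee capsule, 37 mm across, 28 mm high; origin at the centre of its underside.
- green_capsule: Bystander: green coffee capsule, 37 mm across, 28 mm high; origin at the centre of its underside.
Things that resemble listed ones, but are neither listed nor needed, are in the scene too. Of the things that look like the part that bears brace_floor, the larger one is meant.

How it is judged:
By the outcome, as a careful person would: the job done as asked, in the order asked, and still so for the second after the job is handed in, while the arm keeps its last pose, push and grip.
It also fails if it takes over 42 s, if anything falls off the work surface, if the arm or the gripper's body presses on something with over 40 N, if the wrist force passes 120 N, or if a joint passes its speed limit or range.

## Working session

There is one attempt and no reset: what is moved stays moved. The work goes in short steps, Python scripts to look and compute and a tool call to move; the robot and the scene stay as the last step left them, time stands still between calls to the robot, and variables do not carry over. Pictures are saved under pics/ and viewed, at most 10 in all, crops included, and the job is handed in when it is done.

Besides the shell and the picture viewer there is one more tool, called after "Emit:" as name(argument=value, ...) on one line, values as JSON. drive_tool: Moves the arm, as the interface text tells. Its arguments: {"type":"object","properties":{"steps":{"type":"array"}},"required":["steps"]}

```bash
mkdir -p pics; ls; python3 - <<'E'
from station import r
import cv2,numpy as np
for n in ["scene","side","wrist"]:
    cv2.imwrite(f"pics/{n}0.png",r.capture(n))
    p=r.camera_params(n);print(n,np.round(p["camera_matrix"],1).tolist(),np.round(p["extrinsics"],3).tolist())
a=cv2.imread("pics/scene0.png");b=cv2.imread("pics/side0.png")
s=r.sense();print(s)
E
```

```text
pics
scene [[493.4, 0.0, 319.7], [0.0, 493.4, 201.8], [0.0, 0.0, 1.0]] [[-0.583, -0.813, -0.006, 0.114], [-0.549, 0.399, -0.734, 0.476], [0.599, -0.425, -0.679, 1.068], [0.0, 0.0, 0.0, 1.0]]
side [[462.7, 0.0, 312.4], [0.0, 462.7, 201.7], [0.0, 0.0, 1.0]] [[-0.918, -0.396, -0.019, 0.411], [-0.251, 0.617, -0.746, 0.355], [0.307, -0.68, -0.666, 0.961], [0.0, 0.0, 0.0, 1.0]]
wrist [[313.0, 0.0, 319.5], [0.0, 313.0, 197.1], [0.0, 0.0, 1.0]] [[-0.366, 0.931, 0.002, 0.625], [0.896, 0.351, 0.273, -0.032], [0.253, 0.101, -0.962, 0.39], [0.0, 0.0, 0.0, 1.0]]
{'time_s': 0.15, 'joints': array([-5.37648267e+01,  2.20810105e+01,  3.98052989e-01, -1.85977633e-02,
       -6.84108654e+01, -1.48170335e+01]), 'joint_velocities': array([ 0.07039952, -0.07658979,  0.19048159,  0.17808577, -0.01394802,
        0.02049209]), 'effort': array([-6.86061067e-04, -3.91053200e+01,  1.87586975e+01,  4.22229946e+00,
        1.23646954e-02, -1.44317055e-04]), 'tcp_pos': array([ 0.22809439, -0.58144657,  0.24071403]), 'ee_rot': array([[-9.30983901e-01, -3.65059518e-01, -7.24479412e-04],
       [-3.65060214e-01,  9.30982702e-01,  1.49920959e-03],
       [ 1.27177073e-04,  1.66021860e-03, -9.99998614e-01]]), 'wrist_force': array([0.02246845, 0.22788048, 0.01958358]), 'moment': array([-0.00014492, -0.05384046,  0.04310197]), 'gripper_force': 0.0, 'gripper_width': 1.0008577419019509}
```

View pics/scene0.png

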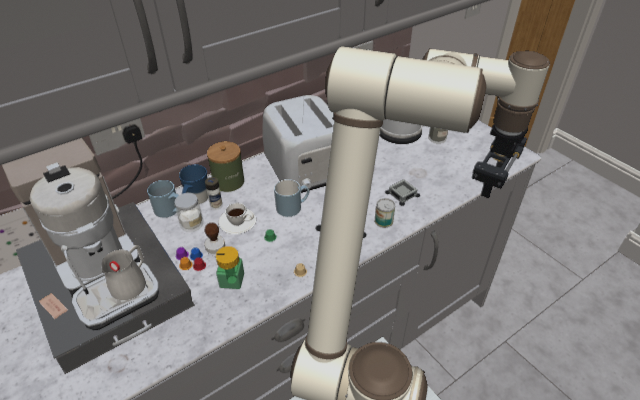

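View pics/side0.png

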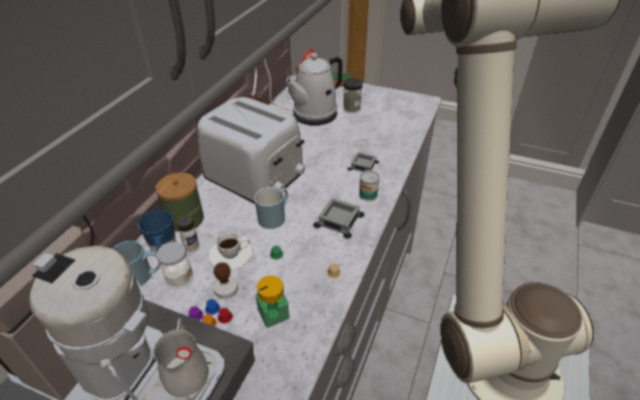

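The scene view shows the jar at about (230,268) with its cap at (228,257); the arm hides the large brace. The side view shows the jar at (272,305), cap at (270,290), large brace at (340,215), the smaller one at (363,161), tin at (369,185), tan capsule at (334,270) and green capsule at (277,252).

```bash
cat > h.py <<'E'
import cv2,numpy as np
from station import r
def cam(n):
    p=r.camera_params(n);return np.array(p["camera_matrix"]),np.array(p["extrinsics"])
def ray(c,u,v):
    K,E=c;R=E[:3,:3];o=-R.T@E[:3,3];d=R.T@np.linalg.inv(K)@[u,v,1];return o,d
def plane(c,uv,z):
    o,d=ray(c,*uv);return o+d*(z-o[2])/d[2]
def proj(c,P):
    K,E=c;q=K@(E[:3,:3]@np.array(P)+E[:3,3]);return q[:2]/q[2]
def tri(c1,a,c2,b):
    o1,d1=ray(c1,*a);o2,d2=ray(c2,*b);d1/=np.linalg.norm(d1);d2/=np.linalg.norm(d2)
    t=np.linalg.lstsq(np.c_[d1,-d2],o2-o1,rcond=None)[0]
    p,q=o1+t[0]*d1,o2+t[1]*d2;return (p+q)/2,np.linalg.norm(p-q)
def big(m):
    n,l,s,c=cv2.connectedComponentsWithStats(m.astype(np.uint8));i=1+np.argmax(s[1:,4]);return l==i
def yellow(im,box=None):
    h=cv2.cvtColor(im,cv2.COLOR_BGR2HSV);m=cv2.inRange(h,(15,150,110),(35,255,255))
    if box:
        k=np.zeros_like(m);x0,y0,x1,y1=box;k[y0:y1,x0:x1]=1;m=m*k
    return big(m>0)
E
python3 - <<'E'
from h import *
a=cv2.imread("pics/scene0.png");b=cv2.imread("pics/side0.png")
cs,cd=cam("scene"),cam("side")
pts=[]
for im,box in((a,(205,240,250,295)),(b,(245,270,300,330))):
    m=yellow(im,box);ys,xs=np.nonzero(m);pts.append((xs.mean(),ys.mean()));print(pts[-1],m.sum(),xs.min(),xs.max(),ys.min(),ys.max())
print("cap",tri(cs,pts[0],cd,pts[1]))
f=lambda n,uv,z:print(n,plane(cd,uv,z).round(3))
f("brace rim",(340,213),.03);f("tin top",(370,176),.072);f("tan",(334,272),.01);f("green",(277,253),.01);f("mug",(270,195),.09);f("small",(363,161),.03)
c1=cv2.resize(a[235:295,195:265],None,fx=8,fy=8,interpolation=2)[:480,:560]
c2=cv2.resize(b[190:330,240:380],None,fx=4,fy=4,interpolation=2)
cv2.imwrite("pics/c1.png",cv2.resize(np.hstack([cv2.resize(a[240:295,200:255],(560,560),interpolation=2),c2]),(800,400)))
E
```

```text
(np.float64(226.77479892761394), np.float64(257.03753351206433)) 373 216 237 247 268
(np.float64(270.23295454545456), np.float64(288.4488636363636)) 528 258 282 276 302
cap (array([0.51780792, 0.06526689, 0.10208977]), np.float64(0.0005681069116498569))
brace rim [ 0.489 -0.289  0.03 ]
tin top [ 0.449 -0.426  0.072]
tan [ 0.433 -0.102  0.01 ]
green [ 0.594 -0.105  0.01 ]
mug [ 0.669 -0.224  0.09 ]
small [ 0.507 -0.542  0.03 ]
```

View pics/c1.png

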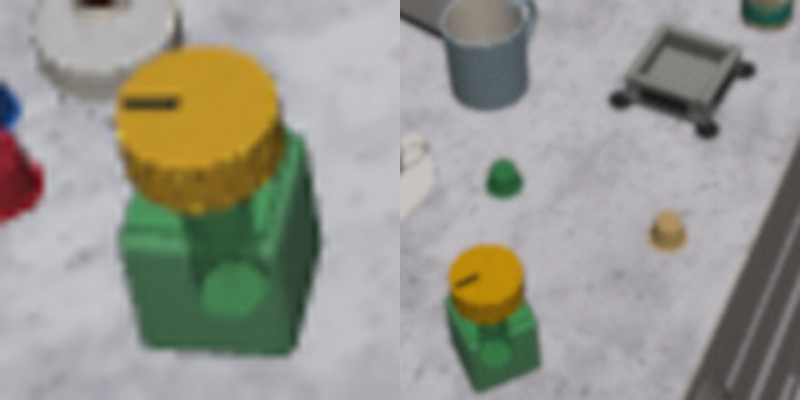

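The left crop shows the cap's black mark pointing left. The right crop shows the brace rim corners, roughly top (668,27), right (742,60), bottom (707,118) and left (628,75) in crop pixels. Next I compute the yaws and go towards the jar.

```bash
python3 - <<'E'
from h import *
cs,cd=cam("scene"),cam("side")
c=np.array([.5178,.0653])
s=55/400
for z,n,a,b in((.11,"mark",(122,103),(180,103)),(.066,"jar shoulder L edge front",(122,238),(143,190)),(.001,"jar base",(145,348),(292,353)),(.001,"jar base r",(292,353),(320,240))):
    p,q=[plane(cs,(200+u*s,240+v*s),z) for u,v in(a,b)];d=p-q;print(n,p.round(3),q.round(3),"yaw",np.degrees(np.arctan2(d[1],d[0])),np.linalg.norm(d))
s=140/400
C=[plane(cd,(240+(u-400)*s,190+v*s),.036) for u,v in((668,27),(742,60),(704,103),(628,75))]
print("brace",np.mean(C,0))
for i in range(4):
    d=C[(i+1)%4]-C[i];print(C[i].round(3),np.degrees(np.arctan2(d[1],d[0])).round(1),np.linalg.norm(d).round(3))
b=cv2.imread("pics/side0.png")
K=b[190:240,310:370].astype(int);m=(K.max(2)<175)
print(plane(cs,(185,300),0),plane(cs,(212,230),.07),plane(cs,(130,250),.1))
E
```

```text
mark [0.535 0.084 0.11 ] [0.523 0.068 0.11 ] yaw 54.046223413041396 0.020692443066836062
jar shoulder L edge front [0.515 0.101 0.066] [0.531 0.085 0.066] yaw 133.57160744640368 0.022650013259515482
jar base [0.517 0.102 0.001] [0.483 0.059 0.001] yaw 51.690073691953096 0.05504263463034637
jar base r [0.483 0.059 0.001] [0.523 0.024 0.001] yaw 139.66917980155043 0.05361053837431411
brace [ 0.4867461  -0.28326497  0.036     ]
[ 0.523 -0.329  0.036] 167.9 0.086
[ 0.439 -0.311  0.036] 78.9 0.071
[ 0.452 -0.242  0.036] -5.8 0.081
[ 0.533 -0.25   0.036] -97.4 0.08
[0.53591918 0.1950401  0.        ] [0.65948144 0.04244623 0.07      ] [0.69153264 0.26072274 0.1       ]
```

Emit:
drive_tool(steps=[0, 0, 0, -0.032, 0.024, 0, 1, 0, 0, 0, -0.032, 0.024, 0, 1, 0, 0, 0, -0.032, 0.024, 0, 1, 0, 0, 0, -0.032, 0.024, 0, 1, 0, 0, 0, -0.032, 0.024, 0, 1, 0, 0, 0, -0.032, 0.024, 0, 1, 0, 0, 0, -0.032, 0.024, 0, 1, 0, 0, 0, -0.032, 0.024, 0, 1, 0, 0, 0, -0.032, 0.024, 0, 1, 0, 0, 0, 0, 0, 0, 1])

```text
time_s: 0.98
tcp_pos: [0.4202, -0.2711, 0.2416]
ee_rot: [[-0.928, -0.372, 0.001], [-0.372, 0.928, 0.001], [-0.001, 0.0, -1.0]]
wrist_force: [-0.4, -1.2, -0.2]
gripper_width: 0.996
gripper_force: 0.0
```

```bash
python3 - <<'E'
from h import *
s=r.sense();print(s["tcp_pos"],s["joints"].round(1))
c=cam("wrist");im=r.capture("wrist");cv2.imwrite("pics/w1.png",im)
np.savez("pics/w1.npz",K=c[0],E=c[1])
print("brace expected at",proj(c,[.487,-.285,.036]),"jar",proj(c,[.518,.065,.11]))
g=cv2.cvtColor(im,cv2.COLOR_BGR2HSV)
E
```

```text
[ 0.42024189 -0.27113512  0.24162927] [-14.2   9.8 -16.7  -0.1 -63.5 -53.9]
brace expected at [288.45330969 223.82202289] jar [571.7196702  383.89219531]
```

View pics/w1.png

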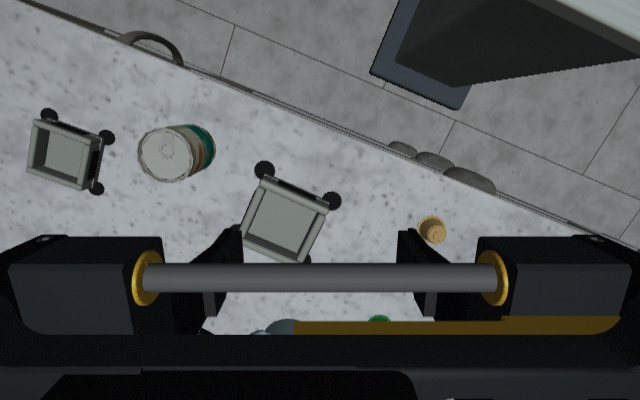

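The wrist view shows the large brace with its outer rim at about (264,175), (329,207), (303,262) and (241,232). The tin is at (175,153) and the tan capsule at (432,229).

```bash
python3 - <<'E'
from h import *
d=np.load("pics/w1.npz");c=(d["K"],d["E"]);im=cv2.imread("pics/w1.png")
x0,y0=225,155
cr=im[y0:275,x0:350]
print([im[y,x].tolist() for x,y in((285,220),(296,188),(252,205),(215,200),(280,240))])
h=cr.astype(int)
m=((h[:,:,1]-h[:,:,0])>=3)&(h.max(2)>90)
m[107:]=0
m=big(cv2.morphologyEx(m.astype(np.uint8),cv2.MORPH_OPEN,np.ones((3,3))))
ct=max(cv2.findContours(m.astype(np.uint8),0,1)[0],key=cv2.contourArea)
hull=cv2.convexHull(ct)[:,0]+[x0,y0]
P=np.array([plane(c,p,.036)[:2] for p in hull])
print(cv2.minAreaRect((P*1000).astype(np.float32)))
out=cv2.resize(np.hstack([cr,(m[...,None]*np.uint8([255,255,255])).astype(np.uint8)]),None,fx=3.2,fy=4,interpolation=0)
cv2.imwrite("pics/c2.png",cv2.resize(np.hstack([cr,(m[...,None]*np.uint8([255,255,255])).astype(np.uint8)]),None,fx=3.2,fy=3.2,interpolation=0))
E
```

```text
[[123, 128, 122], [19, 21, 18], [124, 130, 124], [143, 139, 135], [123, 129, 123]]
((486.4543151855469, -292.3997802734375), (85.79209899902344, 73.67608642578125), 86.65438079833984)
```

View pics/c2.png

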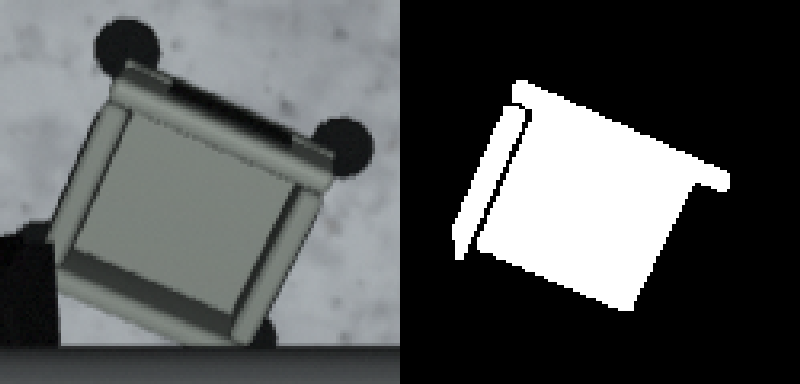

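The crop shows the pocket floor's true edges: left (130,112)-(75,250), bottom (75,250)-(232,315) and right (297,185)-(232,315). The front wall hides the top edge.

```bash
python3 - <<'E'
from h import *
d=np.load("pics/w1.npz");c=(d["K"],d["E"])
px=lambda u,v:(225+u/3.2-.5,155+v/3.2-.5)
TL,TR,BR,BL=[plane(c,px(*p),.01)[:2] for p in((130,112),(297,185),(232,315),(75,250))]
y=lambda a,b:(np.degrees(np.arctan2(*(b-a)[::-1])).round(1),np.linalg.norm(b-a).round(4))
print(TL,TR,BR,BL);print("left",y(TL,BL),"right",y(TR,BR),"bottom",y(BR,BL),"top",y(TR,TL))
print("brace floor centre proj candidates")
a=(BL-TL)/np.linalg.norm(BL-TL);b=(BR-TR)/np.linalg.norm(BR-TR);m=(a+b)/2;m/=np.linalg.norm(m)
print("centre",(BL+BR)/2-m*.034, "yaw",np.degrees(np.arctan2(m[1],m[0])))
E
```

```text
[ 0.46555205 -0.32622646] [ 0.46916384 -0.25549114] [ 0.53111786 -0.25940217] [ 0.52782232 -0.32795646]
left (np.float64(-1.6), np.float64(0.0623)) right (np.float64(-3.6), np.float64(0.0621)) bottom (np.float64(-92.8), np.float64(0.0686)) top (np.float64(-92.9), np.float64(0.0708))
brace floor centre proj candidates
centre [ 0.49550514 -0.29213592] yaw -2.6017772518558124
```

Emit:
drive_tool(steps=[0, 0, 0, -0.024, 0.0306, 0, 1, 0, 0, 0, -0.024, 0.0306, 0, 1, 0, 0, 0, -0.024, 0.0306, 0, 1, 0, 0, 0, -0.024, 0.0306, 0, 1, 0, 0, 0, -0.024, 0.0306, 0, 1, 0, 0, 0, -0.024, 0.0306, 0, 1, 0, 0, 0, -0.024, 0.0306, 0, 1, 0, 0, 0, -0.024, 0.0306, 0, 1, 0, 0, 0, -0.024, 0.0306, 0, 1, 0, 0, -0.125, 0, 0, 0, 1])

```text
time_s: 1.87
tcp_pos: [0.52, 0.0637, 0.2411]
ee_rot: [[-0.876, -0.483, 0.001], [-0.483, 0.876, 0.001], [-0.001, -0.0, -1.0]]
wrist_force: [0.3, -0.3, 0.7]
gripper_width: 1.0
gripper_force: 0.0
```

Emit:
drive_tool(steps=[0, 0, -0.125, 0, 0, 0, 1, 0, 0, -0.125, 0, 0, 0, 1, 0, 0, -0.125, 0, 0, 0, 1, 0, 0, 0, 0, 0, 0, 1, 0, 0, 0, 0, 0, 0, 1])

```text
time_s: 2.28
tcp_pos: [0.5179, 0.0589, 0.2413]
ee_rot: [[-0.645, -0.764, -0.001], [-0.764, 0.645, -0.0], [0.001, 0.0, -1.0]]
wrist_force: [-0.2, 0.6, 0.2]
gripper_width: 1.003
gripper_force: 0.0
```

```bash
python3 - <<'E'
from h import *
s=r.sense();print(s["tcp_pos"],s["joints"].round(1),s["ee_rot"].round(3).tolist())
c=cam("wrist");im=r.capture("wrist")
np.savez("pics/w2.npz",K=c[0],E=c[1])
cv2.imwrite("pics/w2full.png",im)
u,v=proj(c,[.518,.065,.08]).astype(int);print(u,v)
m=yellow(im);ys,xs=np.nonzero(m);print(xs.min(),xs.max(),ys.min(),ys.max(),plane(c,(xs.mean(),ys.mean()),.103))
b=r.capture("side");cv2.imwrite("pics/side1.png",b);a=r.capture("scene");cv2.imwrite("pics/scene1.png",a)
w=cv2.resize(im[60:260,220:420],(400,400),interpolation=2)
q=cv2.resize(b[190:240,310:370],(400,333),interpolation=2);q2=np.zeros((400,400,3),np.uint8);q2[:333]=q
cv2.imwrite("pics/c3.png",np.hstack([w,q2]))
E
```

```text
[0.51794685 0.05885646 0.24131551] [ 24.3  12.  -14.   -0.  -64.1 -64.5] [[-0.645, -0.764, -0.001], [-0.764, 0.645, -0.0], [0.001, 0.0, -1.0]]
324 191
288 350 168 227 [0.52088229 0.06096129 0.103     ]
```

View pics/c3.png

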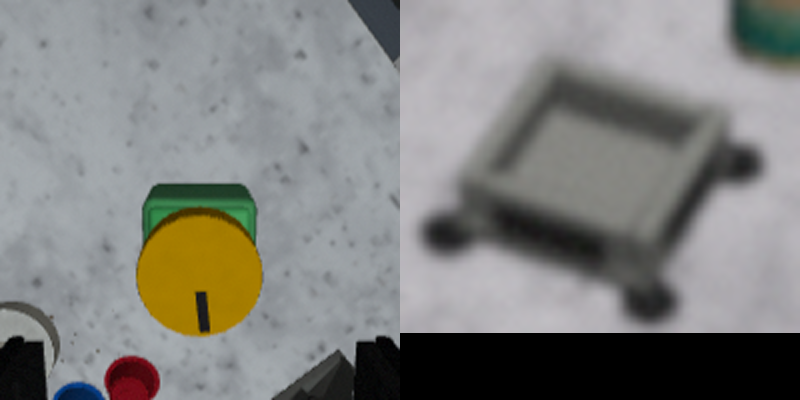

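The left crop shows the jar's base edge horizontal, so the jar is square to the tool, with the cap top centred near (199,272) and its mark pointing down. The right crop gives a clear side view of the brace: outer rim corners at about (548,60), (728,118), (650,250) and (468,180).

```bash
python3 - <<'E'
from h import *
d=np.load("pics/w2.npz");c=(d["K"],d["E"]);im=cv2.imread("pics/w2full.png")
m=yellow(im);ys,xs=np.nonzero(m)
# top circle from lower half contour
ct=max(cv2.findContours(m.astype(np.uint8),0,1)[0],key=len)[:,0]
lo=np.array([plane(c,p,.11)[:2] for p in ct if p[1]>=197])
A=np.c_[2*lo,np.ones(len(lo))];s=np.linalg.lstsq(A,(lo**2).sum(1),rcond=None)[0]
print("cap centre",s[:2],"R",np.sqrt(s[2]+s[0]**2+s[1]**2))
P=lambda u,v,z:plane(c,(220+u/2-.25,60+v/2-.25),z)[:2]
yw=lambda a,b:np.degrees(np.arctan2(*(b-a)[::-1])).round(1)
a,b=P(152,184,0),P(247,184,0);print("base",a,b,yw(b,a),np.linalg.norm(a-b),(a+b)/2)
a,b=P(143,205,.066),P(257,205,.066);print("top",a,b,yw(b,a),np.linalg.norm(a-b))
print("mark",yw(P(201,292,.11),P(205,332,.11)))
T=np.r_[d["E"][:3,:3].T@-d["E"][:3,3]];print("cam",T)
cd=cam("side");k=60/400
C=[plane(cd,(310+(u-400)*k-.4,190+v*.15-.4),.036)[:2] for u,v in((548,60),(728,118),(650,250),(468,180))]
print("brace side",np.mean(C,0))
for i in range(4): print(C[i].round(4),yw(C[i],C[(i+1)%4]),np.linalg.norm(C[(i+1)%4]-C[i]).round(4))
E
```

```text
cap centre [0.52043102 0.06046902] R 0.028140927512040552
base [0.52476764 0.02094051] [0.48033958 0.0584284 ] -40.2 0.05813083848223875 [0.50255361 0.03968445]
top [0.52592486 0.02254707] [0.48137718 0.06013665] -40.2 0.0582878398873803
mark 55.3
cam [0.46989107 0.00073635 0.38364473]
brace side [ 0.4893137  -0.28586483]
[ 0.5295 -0.3307] 176.0 0.0837
[ 0.446  -0.3249] 87.8 0.0861
[ 0.4493 -0.2389] -6.8 0.0838
[ 0.5325 -0.2489] -92.1 0.0819
```

Emit:
drive_tool(steps=[0, 0, 0, -0.0028, -0.0009, 0.035, 1, 0, 0, 0, 0, 0, 0.035, 1, 0, 0, 0, 0, 0, 0.035, 1, 0, 0, 0, 0, 0, 0.021, 1, 0, 0, 0, 0, 0, 0.015, 1, 0, 0, 0, 0, 0, 0, 1, 0, 0, 0, 0, 0, 0, 0, 0, 0, 0, 0, 0, 0, 0, 0, 0, 0, 0, 0, 0, 0, 0, 0, 0, 0, 0, 0, 0])

```text
time_s: 3.27
tcp_pos: [0.5213, 0.0616, 0.102]
ee_rot: [[-0.642, -0.767, 0.003], [-0.767, 0.642, 0.001], [-0.003, -0.001, -1.0]]
wrist_force: [0.6, 0.9, -0.4]
gripper_width: 0.78
gripper_force: 0.0
```

Emit:
drive_tool(steps=[0, 0, 0, 0, 0, 0, 0, 0, 0, 0, 0, 0, 0, 0, 0, 0, 0, 0, 0, 0, 0, 0, 0, 0, 0, 0, 0, 0])

```text
time_s: 3.6
tcp_pos: [0.5207, 0.0616, 0.1014]
ee_rot: [[-0.642, -0.767, 0.001], [-0.767, 0.642, 0.0], [-0.001, -0.0, -1.0]]
wrist_force: [-2.2, 1.6, 5.9]
gripper_width: 0.663
gripper_force: 30.0
```

Emit:
drive_tool(steps=[0, 0, 0, 0, 0, -0.02, 0, 0, 0, 0, 0, 0, -0.03, 0, 0, 0, 0, 0, 0, -0.02, 0, 0, 0, 0, 0.0144, -0.0103, 0, 0, 0, 0, 0, 0.0287, -0.0205, 0, 0, 0, 0, 0, 0.0287, -0.0205, 0, 0, 0, 0, 0, 0.0287, -0.0205, 0, 0, 0, 0, 0, 0.0287, -0.0205, 0, 0, 0, 0, 0, 0.0287, -0.0205, 0, 0, 0, 0, 0, 0.0287, -0.0205, 0, 0])

```text
time_s: 4.43
tcp_pos: [0.5012, -0.1688, 0.1689]
ee_rot: [[-0.642, -0.766, -0.003], [-0.766, 0.642, 0.001], [0.001, 0.003, -1.0]]
wrist_force: [0.7, 1.2, -4.3]
gripper_width: 0.664
gripper_force: 30.0
```

Emit:
drive_tool(steps=[0, 0, 0, 0.0287, -0.0205, 0, 0, 0, 0, 0, 0.0287, -0.0205, 0, 0, 0, 0, 0, 0.0287, -0.0205, 0, 0, 0, 0, 0, 0.0144, -0.0103, 0, 0, 0, 0, -0.1085, 0, 0, 0, 0, 0, 0, -0.1085, 0, 0, 0, 0, 0, 0, -0.1085, 0, 0, 0, 0, 0, 0, -0.1085, 0, 0, 0, 0, 0, 0, -0.1085, 0, 0, 0, 0, 0, 0, -0.1085, 0, 0, 0, 0])

```text
time_s: 5.27
tcp_pos: [0.4921, -0.2901, 0.1685]
ee_rot: [[-0.042, -0.999, -0.004], [-0.999, 0.042, 0.002], [-0.002, 0.004, -1.0]]
wrist_force: [-0.5, 0.1, -4.3]
gripper_width: 0.667
gripper_force: 30.0
```

Emit:
drive_tool(steps=[0, 0, 0, 0, 0, 0, 0, 0, 0, 0, 0, 0, 0, 0, 0, 0, 0, 0, 0, 0, 0])

```text
time_s: 5.52
tcp_pos: [0.4929, -0.2903, 0.1696]
ee_rot: [[-0.049, -0.999, -0.002], [-0.999, 0.049, 0.001], [-0.001, 0.002, -1.0]]
wrist_force: [-0.2, 0.0, -5.0]
gripper_width: 0.661
gripper_force: 30.0
```

```bash
python3 - <<'E'
from h import *
s=r.sense();print(s["tcp_pos"],s["joints"].round(1),s["ee_rot"].round(3).tolist(),s["wrist_force"])
a=r.capture("side");b=r.capture("scene");w=r.capture("wrist")
for n,i in(("side2",a),("scene2",b),("w3",w)):cv2.imwrite(f"pics/{n}.png",i)
u,v=proj(cam("side"),[.49,-.288,.07]).astype(int);p,q=proj(cam("scene"),[.49,-.288,.07]).astype(int);print(u,v,p,q)
A=cv2.resize(a[v-50:v+50,u-50:u+50],(400,400),interpolation=2);B=cv2.resize(b[q-50:q+50,p-50:p+50],(400,400),interpolation=2)
C=cv2.resize(w[50:275,220:420],(0,0),fx=1,fy=1)
D=np.zeros((200,800,3),np.uint8);D[:,:]=0;D=w[90:290,0:640];E=np.zeros((200,800,3),np.uint8);E[:,80:720]=D
cv2.imwrite("pics/c4.png",np.vstack([np.hstack([A,B]),E]))
E
```

```text
[ 0.49287512 -0.29032375  0.16957993] [-14.3  20.5 -12.9  -0.  -56.6  11.5] [[-0.049, -0.999, -0.002], [-0.999, 0.049, 0.001], [-0.001, 0.002, -1.0]] [-0.2411028   0.00982577 -4.95078766]
339 202 341 215
```

View pics/c4.png

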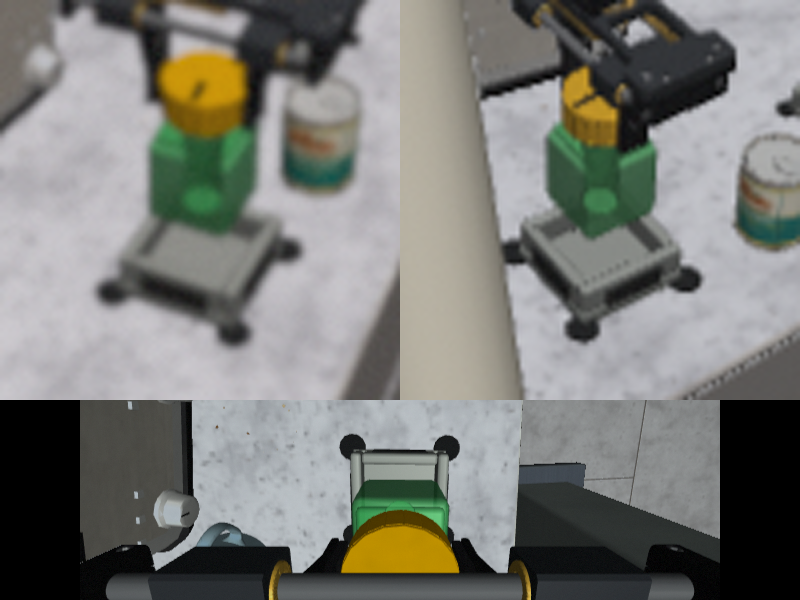

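All three views show the jar held upright and squared over the brace, with the tin undisturbed. In the wrist strip the brace front rim runs (352,450)-(448,450) and the jar's base front edge (362,481)-(446,481). I measure the jar against the brace in the same pictures.

```bash
python3 - <<'E'
from h import *
c=cam("wrist");W=lambda u,v,z:plane(c,(u-80,v-310),z)[:2].round(4)
print("brace front rim",W(352,451,.036),W(448,451,.036)," feet",W(352,446,0.005),W(446,446,.005))
print("jar base front",W(362,481,.068),W(446,481,.068)," top front",W(353,512,.134),W(447,512,.134))
for n,(u0,v0),off,J,Bc in(("side",(289,152),0,[(205,230),(151,203),(254,188)],[(158,212),(280,232),(238,295),(120,258)]),
  ("scene",(291,165),400,[(598,235),(547,205),(655,205)],[(523,232),(578,293),(682,252),(632,213)])):
    c=cam(n)
    f=lambda p,z:plane(c,((p[0]-off)/4+u0-.4,p[1]/4+v0-.4),z)[:2]
    print(n,"jar base corners",[f(p,.068).round(4) for p in J],"brace rim",[f(p,.036).round(4) for p in Bc],np.mean([f(p,.036) for p in Bc],0))
    print(" pred jar centre base px",proj(c,[.4929,-.2903,.068]))
E
```

```text
brace front rim [ 0.5325 -0.3407] [ 0.4487 -0.3368]  feet [ 0.5368 -0.3426] [ 0.446  -0.3383]
jar base front [ 0.5217 -0.3198] [ 0.4551 -0.3167]  top front [ 0.5199 -0.3138] [ 0.464  -0.3112]
side jar base corners [array([ 0.4807, -0.2653]), array([ 0.5245, -0.2768]), array([ 0.4646, -0.3179])] brace rim [array([ 0.5297, -0.303 ]), array([ 0.4434, -0.3157]), array([ 0.4491, -0.2462]), array([ 0.5363, -0.2495])] [ 0.48964084 -0.278595  ]
 pred jar centre base px [338.92622144 202.21407647]
scene jar base corners [array([ 0.4689, -0.2684]), array([ 0.5152, -0.257 ]), array([ 0.4689, -0.3207])] brace rim [array([ 0.5289, -0.2452]), array([ 0.4555, -0.241 ]), array([ 0.4435, -0.3275]), array([ 0.4972, -0.323 ])] [ 0.48126517 -0.28415523]
 pred jar centre base px [341.05618122 215.49191748]
```

Emit:
drive_tool(steps=[0, 0, 0, 0.003, 0, 0.01, 0, 0, 0, 0, 0, 0, 0.015, 0, 0, 0, 0, 0, 0, 0.006, 0, 0, 0, 0, 0, 0, 0.004, 0, 0, 0, 0, 0, 0, 0.004, 0, 0, 0, 0, 0, 0, 0.004, 0, 0, 0, 0, 0, 0, 0, 0])

```text
time_s: 6.25
tcp_pos: [0.4931, -0.2934, 0.1269]
ee_rot: [[-0.046, -0.999, -0.001], [-0.999, 0.046, 0.0], [-0.0, 0.001, -1.0]]
wrist_force: [-0.2, -0.3, -4.8]
gripper_width: 0.664
gripper_force: 30.0
```

Emit:
drive_tool(steps=[0, 0, 0, 0, 0, 0.004, 0, 0, 0, 0, 0, 0, 0.004, 0, 0, 0, 0, 0, 0, 0.003, 0, 0, 0, 0, 0, 0, 0.002, 0, 0, 0, 0, 0, 0, 0.001, 0, 0, 0, 0, 0, 0, 0.001, 0, 0, 0, 0, 0, 0, 0, 0])

```text
time_s: 6.83
tcp_pos: [0.4933, -0.2935, 0.1124]
ee_rot: [[-0.046, -0.999, -0.0], [-0.999, 0.046, 0.0], [-0.0, 0.0, -1.0]]
wrist_force: [0.5, -0.3, -4.8]
gripper_width: 0.661
gripper_force: 30.0
```

```bash
python3 - <<'E'
from h import *
s=r.sense();print(s["tcp_pos"],s["wrist_force"],s["moment"],s["joints"].round(1))
a=r.capture("side");b=r.capture("scene");w=r.capture("wrist")
A=cv2.resize(a[152:252,289:389],(400,400),interpolation=2);B=cv2.resize(b[165:265,291:391],(400,400),interpolation=2)
E=np.zeros((200,800,3),np.uint8);E[:,80:720]=w[90:290]
cv2.imwrite("pics/c5.png",np.vstack([np.hstack([A,B]),E]))
E
```

```text
[ 0.49328074 -0.29351873  0.11241814] [ 0.51543591 -0.30183133 -4.76183872] [0.06374413 0.10343747 0.00450418] [-14.6  24.3 -16.6   0.  -49.2  12. ]
```

View pics/c5.png

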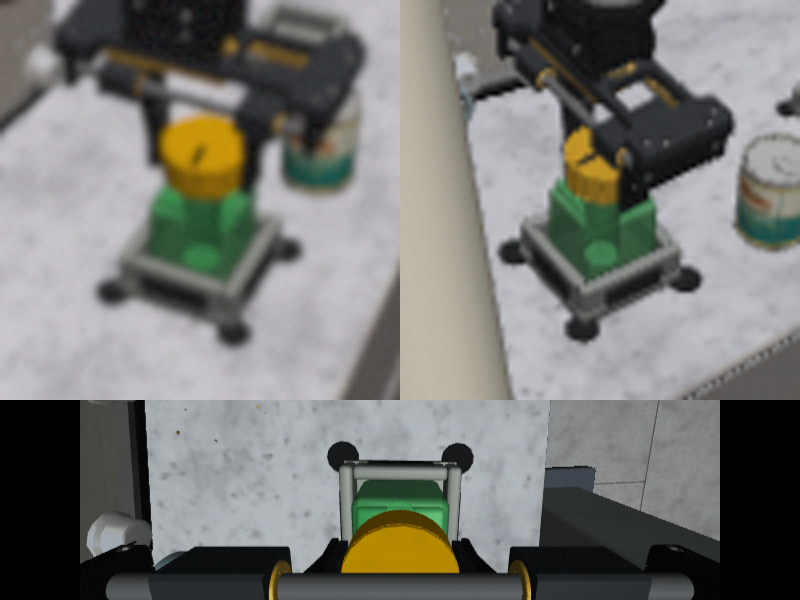

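The jar sits nicely inside the brace, with gaps on both sides and only about 1 mm of air below it. I lower it until the floor pushes back.

Emit:
drive_tool(steps=[0, 0, 0, 0, 0, 0.001, 0, 0, 0, 0, 0, 0, 0.001, 0, 0, 0, 0, 0, 0, 0.0005, 0, 0, 0, 0, 0, 0, 0, 0])

```text
time_s: 7.32
tcp_pos: [0.4936, -0.294, 0.1114]
ee_rot: [[-0.046, -0.999, 0.001], [-0.999, 0.046, -0.001], [0.001, -0.001, -1.0]]
wrist_force: [-3.1, 0.7, 4.9]
gripper_width: 0.661
gripper_force: 30.0
```

Emit:
drive_tool(steps=[0, 0, -0.05, 0, 0, 0, 0, 0, 0, -0.08, 0, 0, 0, 0, 0, 0, -0.08, 0, 0, 0, 0, 0, 0, -0.08, 0, 0, 0, 0, 0, 0, -0.08, 0, 0, 0, 0, 0, 0, -0.08, 0, 0, 0, 0, 0, 0, -0.08, 0, 0, 0, 0, 0, 0, -0.08, 0, 0, 0, 0, 0, 0, -0.08, 0, 0, 0, 0, 0, 0, 0, 0, 0, 0, 0])

```text
time_s: 8.15
tcp_pos: [0.4947, -0.2936, 0.1115]
ee_rot: [[0.602, -0.799, 0.004], [-0.799, -0.602, -0.001], [0.003, -0.002, -1.0]]
wrist_force: [-0.3, 3.0, 4.5]
gripper_width: 0.664
gripper_force: 30.0
```

```bash
python3 - <<'E'
from h import *
s=r.sense();print(s["tcp_pos"],s["wrist_force"],s["moment"],s["joints"].round(1))
E
```

```text
[ 0.49466466 -0.29357392  0.11149986] [-0.32272935  2.985537    4.54509147] [0.83687787 0.17123689 0.08082691] [-14.6  24.3 -16.6  -0.  -48.9  51.6]
```

Emit:
drive_tool(steps=[0, 0, -0.08, 0, 0, 0, 0, 0, 0, -0.08, 0, 0, 0, 0, 0, 0, -0.08, 0, 0, 0, 0, 0, 0, -0.08, 0, 0, 0, 0, 0, 0, -0.08, 0, 0, 0, 0, 0, 0, -0.08, 0, 0, 0, 0, 0, 0, -0.08, 0, 0, 0, 0, 0, 0, -0.08, 0, 0, 0, 0, 0, 0, -0.08, 0, 0, 0, 0, 0, 0, -0.08, 0, 0, 0, 0])

```text
time_s: 8.98
tcp_pos: [0.4958, -0.2934, 0.1135]
ee_rot: [[0.992, -0.124, 0.006], [-0.124, -0.992, -0.002], [0.006, 0.001, -1.0]]
wrist_force: [-0.5, 6.5, 14.5]
gripper_width: 0.664
gripper_force: 30.0
```

Emit:
drive_tool(steps=[0, 0, -0.04, 0, 0, 0, 0, 0, 0, 0, 0, 0, 0, 0])

```text
time_s: 9.15
tcp_pos: [0.4958, -0.2934, 0.1135]
ee_rot: [[0.996, -0.086, 0.006], [-0.086, -0.996, -0.002], [0.006, 0.001, -1.0]]
wrist_force: [-0.7, 6.4, 13.7]
gripper_width: 0.66
gripper_force: 30.0
```

```bash
python3 - <<'E'
from h import *
s=r.sense();print(s["tcp_pos"],s["wrist_force"],s["moment"],s["joints"].round(1))
a=r.capture("side");b=r.capture("scene");w=r.capture("wrist")
A=cv2.resize(a[152:252,289:389],(400,400),interpolation=2);B=cv2.resize(b[165:265,291:391],(400,400),interpolation=2)
E=np.zeros((200,800,3),np.uint8);E[:,80:720]=w[90:290]
cv2.imwrite("pics/c6.png",np.vstack([np.hstack([A,B]),E]))
E
```

```text
[ 0.49579743 -0.29339241  0.11353676] [-0.69025305  6.39360184 13.66745516] [ 1.89269912  0.48670411 -0.07390464] [-14.5  24.2 -16.5   0.  -49.   99.6]
```

View pics/c6.png

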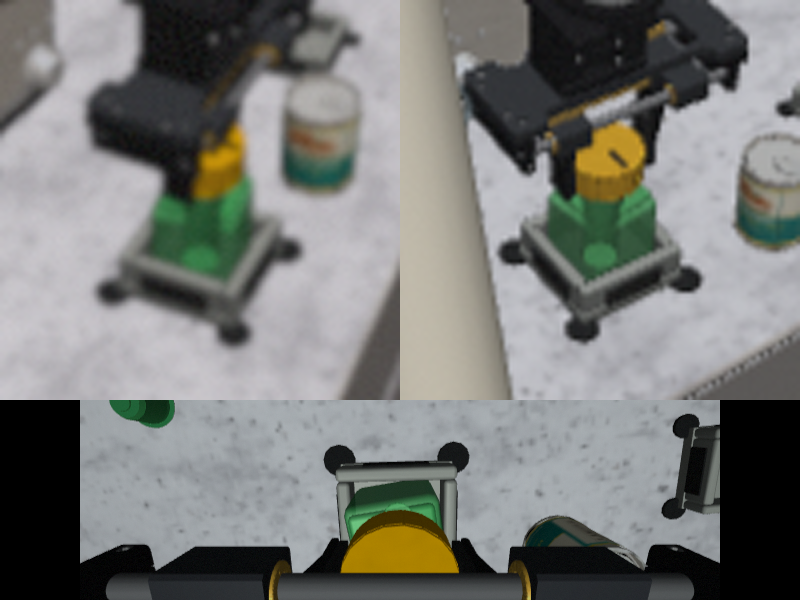

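The scene crop shows the cap turned about a quarter turn, with its mark now pointing to the lower right. It has risen about 2 mm with a springy push, and the jar is seated and turned slightly against the brace. I lift slowly.

Emit:
drive_tool(steps=[0, 0, 0, 0, 0, -0.003, 0, 0, 0, 0, 0, 0, -0.004, 0, 0, 0, 0, 0, 0, -0.004, 0, 0, 0, 0, 0, 0, -0.004, 0, 0, 0, 0, 0, 0, -0.004, 0, 0, 0, 0, 0, 0, 0, 0])

```text
time_s: 9.8
tcp_pos: [0.4936, -0.2939, 0.1298]
ee_rot: [[0.996, -0.087, 0.001], [-0.087, -0.996, -0.001], [0.001, 0.001, -1.0]]
wrist_force: [-0.3, 0.0, -1.5]
gripper_width: 0.664
gripper_force: 30.0
```

Emit:
drive_tool(steps=[0, 0, 0, 0, 0, -0.006, 0, 0, 0, 0, 0, 0, -0.006, 0, 0, 0, 0, 0, 0, -0.006, 0, 0, 0, 0, 0, 0, -0.004, 0, 0, 0, 0, 0.002, 0, 0, 0, 0, 0, 0, 0, 0, 0, 0, 0, 0, 0, 0, 0, 0, 0])

```text
time_s: 10.38
tcp_pos: [0.4953, -0.2936, 0.1509]
ee_rot: [[0.996, -0.087, -0.0], [-0.087, -0.996, 0.0], [-0.0, -0.0, -1.0]]
wrist_force: [0.3, -0.1, -1.2]
gripper_width: 0.667
gripper_force: 30.0
```

```bash
python3 - <<'E'
from h import *
s=r.sense();print(s["tcp_pos"],s["wrist_force"],s["joints"].round(1),abs(s["joint_velocities"]).max())
a=r.capture("side");b=r.capture("scene");w=r.capture("wrist")
A=cv2.resize(a[152:252,289:389],(400,400),interpolation=2);B=cv2.resize(b[165:265,291:391],(400,400),interpolation=2)
E=np.zeros((200,800,3),np.uint8);E[:,80:720]=w[90:290]
cv2.imwrite("pics/c7.png",np.vstack([np.hstack([A,B]),E]))
E
```

```text
[ 0.49525695 -0.29361737  0.15086017] [ 0.26181096 -0.08070306 -1.22561777] [-14.6  21.9 -13.8  -0.  -54.3  99.6] 0.3849531834997314
```

View pics/c7.png

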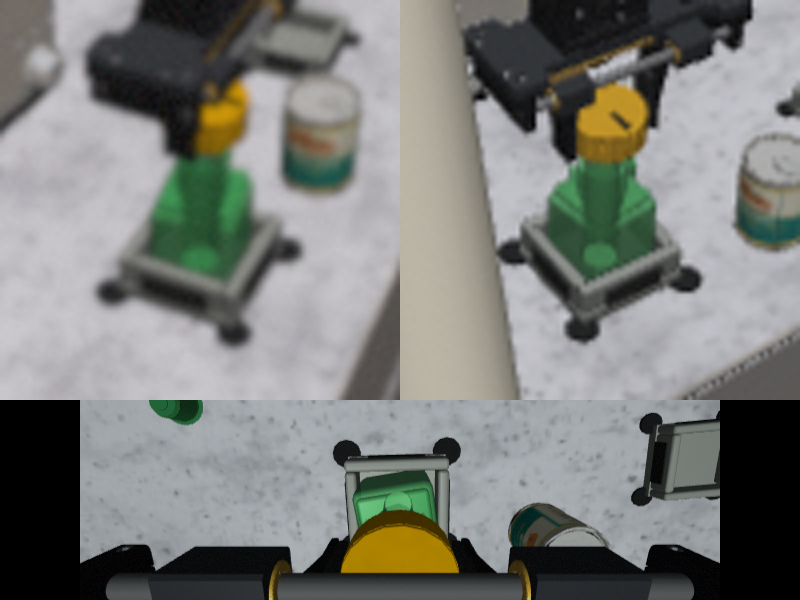

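The jar stands upright and fully down in the brace, with the cap level above it and the neck showing below. One quick check of the centring before handing in.

```bash
python3 - <<'E'
from h import *
for n in("scene","side"):
    im=r.capture(n);c=cam(n);K=proj(c,[.4953,-.2936,.1465]);J=proj(c,[.4953,-.2936,.098])
    m=yellow(im,(int(K[0])-14,int(K[1])-16,int(K[0])+16,int(K[1])+18));ys,xs=np.nonzero(m)
    h=cv2.cvtColor(im,cv2.COLOR_BGR2HSV);g=cv2.inRange(h,(50,80,30),(85,255,255))
    print(n,"cap pred",K.round(1),"range",xs.min(),xs.max(),ys.min(),ys.max(),"neck pred",J.round(1))
    for v in range(ys.max()-1,ys.max()+14,2):
        k=np.nonzero(g[v,int(J[0])-30:int(J[0])+30])[0]+int(J[0])-30
        print(v,(k.min(),k.max()) if len(k) else None)
E
```

```text
scene cap pred [342.1 194.6] range 335 352 186 204 neck pred [341.7 207.1]
203 None
205 (np.int64(336), np.int64(349))
207 (np.int64(334), np.int64(349))
209 (np.int64(334), np.int64(348))
211 (np.int64(331), np.int64(350))
213 (np.int64(330), np.int64(352))
215 (np.int64(329), np.int64(353))
217 (np.int64(329), np.int64(354))
side cap pred [339.1 178.9] range 339 350 172 189 neck pred [338.7 192.9]
188 None
190 None
192 (np.int64(334), np.int64(363))
194 (np.int64(333), np.int64(367))
196 (np.int64(332), np.int64(367))
198 (np.int64(331), np.int64(350))
200 (np.int64(330), np.int64(350))
202 (np.int64(329), np.int64(350))
```

```bash
python3 -c "
from station import r
print(r.finish_job())"
```

```text
the job is handed in; nothing more can be done
None
```

The job is handed in at about 10.5 s: the jar stands upright and fully down in the brace, and the freed cap is held level about 2.4 cm above its mouth, centred to within roughly 1–2 mm. The arm's moves kept clear of the tin, mug and capsules, but I did not re-measure them at the end.

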